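# Dress the desk with level candles

## Robot

A 6-joint arm with a two-finger parallel gripper is mounted at the origin on the work surface. World frame = base frame: x ahead of the robot, y to its left, z up, the work surface at z = 0. Lengths are in mm, angles in degrees, forces in N, time in s.
With the tool pointing down it reaches from about 300 to 850 mm from the base axis. Payload 4.2 kg.
Tool frame: the origin (TCP) lies midway between the tips of the shut fingers; the grasp point (between the pads) lies pinch_z behind it (pinch_z is the distance from the TCP to the grasp point, in mm); z points along the fingers, y is the line along which they close (so a half turn about z gives the same grasp; the last joint's range is limited). The gripper opens to 91 mm and grips with 3 to 60 N. Pads are 32 mm wide; open, the fingers measure 118 mm over their backs; the gripper's body (76 mm by 178 mm) begins 60 mm behind the grasp point.
Start: joints at [-75.63, 18.312, 89.639, -0, 72.044, -1.146], TCP at [153.816, -554.061, 213.976] pointing down, gripper open.
Joint ranges: [-177.97, 177.97], [-48.28, 115.42], [12.27, 149.76], [-77.06, 257.06], [2.81, 150.46], [-146.56, 146.56]. Speed limits (degrees/s): [147.25, 147.25, 180, 180, 180, 180].

## Interface

Orientations are given as [roll, pitch, yaw] about the fixed x, y, z axes, in that order (R = Rz(yaw) Ry(pitch) Rx(roll)).
In Python, from workcell import state, grab_frame, job_done, masks_of, landmark_of, pinch_z gives the robot as it stands. The module is installed in compiled form; this text tells all that it offers.
- The arm moves only by the tool move_arm, never from a script. Its argument "plan" is a list of rows, each an object of numbers: "x", "y", "z": the shift along the tool's x, y, z in mm; "rx", "ry", "rz": the turn, a rotation vector about the tool's x, y, z in rad. A call has 1 to 10 rows; each row shifts and turns the commanded pose from where the row before left it, along the tool's axes as they then stand; what a row does not reach is not made up. A row lasts 1/10 s, in which the tool goes at most 50 mm and 8.59 degrees, less where a joint would pass 70% of its speed; a pose out of reach is approached as far as the arm can. A call is refused whole if a number of a shift passes 50 or a number of a turn 0.15, either way. A call with a gripper value outside its range is refused whole. "grip" is the opening, from 0 (shut) to 1 (fully open), set as the call begins (left out, the last holds). The fingers move at their own pace and stop on an object; "squeeze" is the grip in N (left out, the last holds). Time passes only in rows, so rows that do not move let the fingers close. It gives the time, the measured TCP pose, the force, the opening and the grip force at its end, in the units of the state.
- state(): the state, without advancing time (a new reading comes with each control period).
- grab_frame(name): name is "side" or "top"; returns a dict with "img" (384x512x3 uint8, red, green, blue), "z_map" (384x512 float32, mm along the optical axis (not along the pixel's ray), 0 where there is no reading), "fx", "fy", "cx", "cy" (pixels), "rvec" (rotation vector, rad) and "tvec" (3), from world to camera coordinates, as OpenCV has them. Camera axes: x right, y down, z forward; pixel columns grow to the right and rows downward; lengths in mm; the calibration is good to about 2 mm. A picture is of the moment at which its call begins.
- job_done(): hands the job in; it is judged then, once.
Trained networks look in the newest picture that a camera, given by its name, has taken for a name from the list of things; names that differ only in an ending like _2 or _b are one class to them, and where a whole thing is asked for, a point or a joint stands for the part that bears it (a point fixed in the world has none). Each returns a list of dicts, best first, with "p" (0 to 1); they miss things now and then, are a little off and sometimes report something else, mostly with a low value. They report only what shows in the picture. A call takes as long as a camera call. They do not tell look-alikes from the thing itself.
- masks_of(camera, label): "pixels" (384x512 bool, what is visible of it) and "box" ([centre column, centre row, width, height] in pixels, round what is visible of it).
- landmark_of(camera, label): "point" ([column, row] in pixels: a listed point, or the origin of a listed thing).
The state is a dict: "time_s": time; "qpos": joint angles; "qvel": joint speeds; "effort": joint torques, N m; "ee_pos": TCP position; "ee_rot": TCP orientation; "force": force on the tool from outside, world axes, zero at the start; "torque": the same for the moment, N m; "gripper_width": finger opening in mm; "gripper_force": force on a finger pad.
Only numpy, scipy, OpenCV 4.12 (cv2) and the standard library are available. Lean on these libraries where they do the work, as an engineer would, in place of code of your own. Each camera call takes 0.05 s, during which the arm holds its last target. There are 200 camera calls.

## Task

Stand the four ivory candles upright in the pans of the four brass holders so that all their tops come out level: the longest candle on the lowest holder, the next longest on the next lowest, and so on to the shortest on the tallest. Set each one down flat inside its pan rather than dropping it, and leave the holders and the chess king and rook standing where they are.

Things in the scene. Friction and masses are not known exactly. Their poses are not given: they have to be found in the camera images.
- candle_45: ivory pillar candle, a plain upright cylinder 50 mm in diameter and 45 mm long (plus a thin wick stub of 9 mm, look only), loose, about 79 g; origin at the centre of its underside, z up along the candle
- candle_70: ivory pillar candle, a plain upright cylinder 50 mm in diameter and 70 mm long (plus a thin wick stub of 9 mm, look only), loose, about 122 g; origin at the centre of its underside, z up along the candle
- candle_95: ivory pillar candle, a plain upright cylinder 50 mm in diameter and 95 mm long (plus a thin wick stub of 9 mm, look only), loose, about 166 g; origin at the centre of its underside, z up along the candle
- candle_120: ivory pillar candle, a plain upright cylinder 50 mm in diameter and 120 mm long (plus a thin wick stub of 9 mm, look only), loose, about 210 g; origin at the centre of its underside, z up along the candle
- holder_105: brass pillar-candle holder, loose, about 0.7 kg: round foot 104 mm across, stem 26 mm thick (widest swelling 48 mm), round pan 82 mm across whose flat floor is 105 mm above the desk, with a rim 4 mm high round it leaving 71 mm inside; origin at the centre of the underside of the foot, z up
- holder_80: brass pillar-candle holder, loose, about 0.7 kg: round foot 96 mm across, stem 26 mm thick (widest swelling 48 mm), round pan 82 mm across whose flat floor is 80 mm above the desk, with a rim 4 mm high round it leaving 71 mm inside; origin at the centre of the underside of the foot, z up
- holder_55: brass pillar-candle holder, loose, about 0.7 kg: round foot 88 mm across, stem 26 mm thick (widest swelling 48 mm), round pan 82 mm across whose flat floor is 55 mm above the desk, with a rim 4 mm high round it leaving 71 mm inside; origin at the centre of the underside of the foot, z up
- holder_30: brass pillar-candle holder, loose, about 0.7 kg: round foot 81 mm across, stem 26 mm thick (widest swelling 48 mm), round pan 82 mm across whose flat floor is 30 mm above the desk, with a rim 4 mm high round it leaving 71 mm inside; origin at the centre of the underside of the foot, z up
- chess_king: boxwood chess king, loose bystander, 90 mm tall with a cross on top, foot 34 mm across; origin at the centre of its underside, z up
- chess_rook: walnut-brown chess rook, loose bystander, 56 mm tall with a crenellated top, foot 34 mm across; origin at the centre of its underside, z up
Mind the look-alikes: they are no part of the job. What is shaped like the candle_70 but turquoise is not meant.

How it is judged:
By the outcome, as a careful person would: the job done as asked, in the order asked, and still so for the second after the job is handed in, with the robot touching nothing.
It also fails if it takes over 112 s, if anything falls off the work surface, if the arm or the gripper's body presses on something with over 40 N, if the wrist force passes 120 N, or if a joint passes its speed limit or range.

## Working session

There is one attempt and no reset: what is moved stays moved. The work goes in short steps, Python scripts to look and compute and a tool call to move; the robot and the scene stay as the last step left them, time stands still between calls to the robot, and variables do not carry over. Pictures are saved under pics/ and viewed, at most 14 in all, crops included, and the job is handed in when it is done.

Besides the shell and the picture viewer there is one more tool, called as name(argument=value, ...), one argument or row to a line, values as JSON. move_arm: Moves the arm, as the interface text tells. Its arguments: {"type":"object","properties":{"plan":{"type":"array","items":{"type":"object","properties":{"x":{"type":"number"},"y":{"type":"number"},"z":{"type":"number"},"rx":{"type":"number"},"ry":{"type":"number"},"rz":{"type":"number"}}}},"grip":{"type":"number"},"squeeze":{"type":"number"}},"required":["plan"]}

```bash
mkdir -p pics; cat > h.py <<'E'
import numpy as np, cv2
from workcell import *
def cloud(f):
    z=f["z_map"]; v,u=np.mgrid[:z.shape[0],:z.shape[1]]
    c=np.stack([(u-f["cx"])/f["fx"]*z,(v-f["cy"])/f["fy"]*z,z],-1)
    R=cv2.Rodrigues(np.array(f["rvec"],float))[0]
    w=(c-np.array(f["tvec"]).ravel())@R
    w[z==0]=np.nan
    return w
E
python3 - <<'E'
from h import *
print(state()); print(pinch_z if not callable(pinch_z) else pinch_z())
for n in("top","side"):
    f=grab_frame(n); cv2.imwrite(f"pics/{n}0.png",cv2.resize(f["img"][...,::-1],(768,576))); np.savez(f"{n}0.npz",**f)
E
```

```text
{'time_s': 0.0, 'qpos': array([-7.56325681e+01,  1.83514021e+01,  8.97076655e+01, -1.43645019e-03,
        7.20434679e+01, -1.14450062e+00]), 'qvel': array([ 0.03085901,  0.03715145, -0.00564712, -0.05158821,  0.00735902,
        0.03841119]), 'effort': array([-2.67892086e-03, -4.12458980e+01, -2.31973118e+01,  7.25192553e-02,
        4.57534462e-02, -1.36464464e-04]), 'ee_pos': array([ 153.65624168, -553.55422982,  213.11414665]), 'ee_rot': array([-1.79897458e+02, -6.82625077e-04,  1.55123760e+01]), 'force': array([0.29694476, 0.58565484, 0.55828911]), 'torque': array([ 0.0077469 ,  0.03368325, -0.01042224]), 'gripper_force': 0.0, 'gripper_width': 90.89257375291807}
18.8
```

View pics/top0.png

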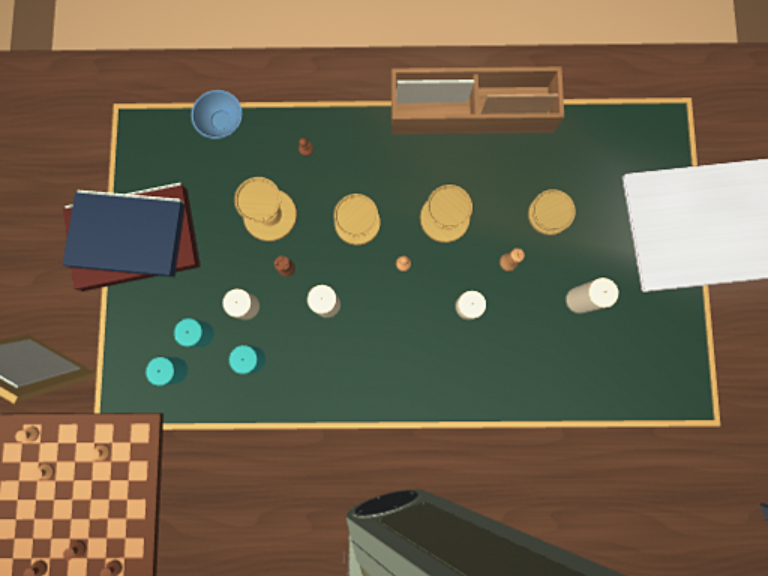

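View pics/side0.png

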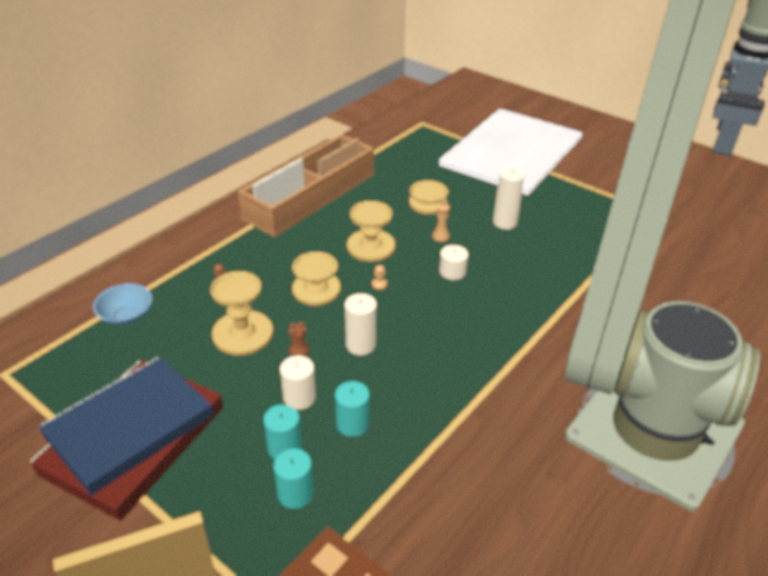

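The top picture (768 px scale) shows ivory candles at (238,303), (322,299), (471,305) and (602,293). The turquoise look-alikes are at (188,332), (160,371) and (243,360). The pans are at (258,199), (356,216), (450,206) and (552,212), with the king near (513,258) and the rook near (285,265). Only the ivory ones fit; next I measure heights and centres, and make the confirming crop.

```bash
cat > m.py <<'E'
from h import *
def measure(f,boxes=None):
    w=cloud(f); img=f["img"].astype(int)
    hsv=cv2.cvtColor(f["img"],cv2.COLOR_RGB2HSV)
    out={}
    return w,hsv
def top_circle(w,sel,htol=5):
    """height of the top plane and centre of min enclosing circle of its points"""
    P=w[sel]; P=P[np.isfinite(P).all(1)]
    h=np.percentile(P[:,2],85) ; h=np.median(P[abs(P[:,2]-h)<htol,2])
    Q=P[abs(P[:,2]-h)<htol]
    m=np.median(Q[:,:2],0); Q=Q[np.hypot(*(Q[:,:2]-m).T)<50]
    (c,r)=cv2.minEnclosingCircle(Q[:,:2].astype(np.float32))
    return np.round([*c,h,r,*((Q[:,:2].min(0)+Q[:,:2].max(0))/2)],1),len(Q)
E
python3 - <<'E'
from m import *
f=grab_frame("top"); w=cloud(f)
for l in ["candle_45","candle_70","candle_95","candle_120","holder_105","holder_80","holder_55","holder_30","chess_king","chess_rook"]:
    for d in masks_of("top",l):
        if d["p"]<.3: continue
        print(l,round(d["p"],2),np.round(d["box"]),*top_circle(w,d["pixels"]),f["img"][d["pixels"]].mean(0).round())
c=f["img"][175:225,140:430,::-1]; cv2.imwrite("pics/crop.png",cv2.resize(c,None,fx=2.75,fy=2.75,interpolation=2))
E
```

```text
candle_45 0.92 [164. 240.  25.  16.] [367.8 286.3  70.5  24.3 366.8 286.2] 268 [ 75. 181. 170.]
candle_45 0.88 [161. 203.  19.  22.] [468.8 299.9  70.6  24.8 469.1 299.8] 272 [210. 205. 187.]
candle_45 0.85 [129. 220.  26.  21.] [417.1 385.3  70.5  24.7 416.4 385.3] 271 [ 69. 167. 156.]
candle_45 0.75 [113. 246.  23.  19.] [349.1 431.4  70.6  24.6 348.4 429.7] 263 [ 67. 157. 147.]
candle_45 0.67 [314. 204.  22.  19.] [ 464.8 -122.5   44.7   24.8  463.9 -122.7] 257 [232. 229. 209.]
candle_45 0.63 [215. 200.  23.  20.] [470.9 145.9  95.1  24.5 470.5 146.6] 272 [225. 221. 203.]
candle_45 0.63 [394. 197.  35.  22.] [ 475.2 -332.3  119.4   25.5  474.5 -331.5] 302 [217. 208. 183.]
candle_70 0.92 [164. 240.  25.  16.] [367.8 286.3  70.5  24.3 366.8 286.2] 268 [ 75. 181. 170.]
candle_70 0.88 [161. 203.  19.  22.] [468.8 299.9  70.6  24.8 469.1 299.8] 272 [210. 205. 187.]
candle_70 0.85 [129. 220.  26.  21.] [417.1 385.3  70.5  24.7 416.4 385.3] 271 [ 69. 167. 156.]
candle_70 0.75 [113. 246.  23.  19.] [349.1 431.4  70.6  24.6 348.4 429.7] 263 [ 67. 157. 147.]
candle_70 0.67 [314. 204.  22.  
[... 2700 characters left out ...]
 169.  96.]
holder_55 0.62 [367. 143.  29.  30.] [ 642.1 -283.4   30.2   40.6  642.8 -283.8] 586 [200. 165.  95.]
holder_30 0.9 [175. 140.  43.  43.] [647.3 258.6 105.7  40.3 647.1 258.8] 687 [208. 171.  96.]
holder_30 0.81 [237. 146.  32.  34.] [630.   88.4  55.7  40.5 630.4  88.5] 634 [207. 172.  97.]
holder_30 0.73 [296. 143.  34.  36.] [637.8 -81.4  80.7  40.6 637.8 -81.4] 668 [204. 169.  96.]
holder_30 0.62 [367. 143.  29.  30.] [ 642.1 -283.4   30.2   40.6  642.8 -283.8] 586 [200. 165.  95.]
chess_king 0.74 [342. 175.  14.  14.] [ 548.6 -200.9   75.    10.4  548.6 -201. ] 42 [188. 136.  88.]
chess_rook 0.44 [193. 177.  16.  12.] [541.7 224.2  52.9  13.2 541.2 223.9] 67 [113.  74.  52.]
```

View pics/crop.png

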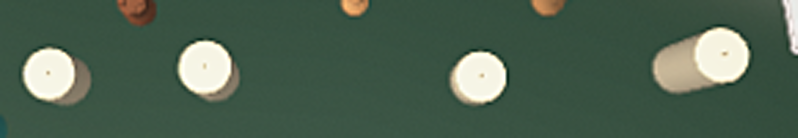

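The crop confirms four ivory candles. From left to right they measure 70, 95, 45 and 120 mm high. I start with the 120.

move_arm(
  plan=[
    {"rz": 0.14},
    {"rz": 0.131},
    {"x": 40,"y": -28},
    {"x": 40,"y": -28},
    {"x": 40,"y": -28},
    {"x": 40,"y": -28},
    {"x": 40,"y": -28},
    {"x": 40,"y": -28},
    {"x": 40,"y": -28},
    {"x": 40,"y": -26},
  ],
  grip=1,
  squeeze=15,
)

```text
schema error: expected keys x, y, z, rx, ry, rz
```

move_arm(
  plan=[
    {"x": 0,"y": 0,"z": 0,"rx": 0,"ry": 0,"rz": 0.14},
    {"x": 0,"y": 0,"z": 0,"rx": 0,"ry": 0,"rz": 0.131},
    {"x": 40,"y": -28,"z": 0,"rx": 0,"ry": 0,"rz": 0},
    {"x": 40,"y": -28,"z": 0,"rx": 0,"ry": 0,"rz": 0},
    {"x": 40,"y": -28,"z": 0,"rx": 0,"ry": 0,"rz": 0},
    {"x": 40,"y": -28,"z": 0,"rx": 0,"ry": 0,"rz": 0},
    {"x": 40,"y": -28,"z": 0,"rx": 0,"ry": 0,"rz": 0},
    {"x": 40,"y": -28,"z": 0,"rx": 0,"ry": 0,"rz": 0},
    {"x": 40,"y": -28,"z": 0,"rx": 0,"ry": 0,"rz": 0},
    {"x": 40,"y": -26,"z": 0,"rx": 0,"ry": 0,"rz": 0},
  ],
  grip=1,
  squeeze=15,
)

```text
time_s: 1.65
ee_pos: [475.3, -330.6, 214.2]
ee_rot: [180.0, -0.0, 0.0]
force: [0.3, -1.3, 0.7]
gripper_width: 91.4
gripper_force: 0.0
```

move_arm(
  plan=[
    {"x": 0,"y": 0,"z": 40,"rx": 0,"ry": 0,"rz": 0},
    {"x": 0,"y": 0,"z": 40,"rx": 0,"ry": 0,"rz": 0},
    {"x": 0,"y": 0,"z": 40,"rx": 0,"ry": 0,"rz": 0},
    {"x": 0,"y": 0,"z": 20,"rx": 0,"ry": 0,"rz": 0},
    {"x": 0,"y": 0,"z": 8,"rx": 0,"ry": 0,"rz": 0},
    {"x": 0,"y": 0,"z": 0,"rx": 0,"ry": 0,"rz": 0},
    {"x": 0,"y": 0,"z": 0,"rx": 0,"ry": 0,"rz": 0},
  ],
  grip=1,
)

```text
time_s: 2.35
ee_pos: [474.7, -332.9, 67.2]
ee_rot: [179.9, -0.1, -0.0]
force: [0.9, -0.4, 0.5]
gripper_width: 91.2
gripper_force: 0.0
```

move_arm(
  plan=[
    {"x": 0,"y": 0,"z": 0,"rx": 0,"ry": 0,"rz": 0},
    {"x": 0,"y": 0,"z": 0,"rx": 0,"ry": 0,"rz": 0},
    {"x": 0,"y": 0,"z": 0,"rx": 0,"ry": 0,"rz": 0},
    {"x": 0,"y": 0,"z": 0,"rx": 0,"ry": 0,"rz": 0},
    {"x": 0,"y": 0,"z": 0,"rx": 0,"ry": 0,"rz": 0},
    {"x": 0,"y": 0,"z": 0,"rx": 0,"ry": 0,"rz": 0},
    {"x": 0,"y": 0,"z": 0,"rx": 0,"ry": 0,"rz": 0},
    {"x": 0,"y": 0,"z": 0,"rx": 0,"ry": 0,"rz": 0},
  ],
  grip=0.4,
  squeeze=15,
)

```text
time_s: 3.15
ee_pos: [473.9, -332.3, 66.1]
ee_rot: [180.0, -0.0, -0.0]
force: [-0.9, 0.3, 1.4]
gripper_width: 50.0
gripper_force: 15.0
```

```bash
python3 -c "
from workcell import *
for _ in range(3):print(state()['ee_pos'],state()['gripper_width'],state()['gripper_force'])"
```

```text
[ 473.94337689 -332.2802443    66.07257557] 50.043129856585246 14.982957690954208
[ 473.94337689 -332.2802443    66.07257557] 50.043129856585246 14.982957690954208
[ 473.94337689 -332.2802443    66.07257557] 50.043129856585246 14.982957690954208
```

move_arm(
  plan=[
    {"x": 0,"y": 0,"z": -10,"rx": 0,"ry": 0,"rz": 0},
    {"x": 0,"y": 0,"z": -30,"rx": 0,"ry": 0,"rz": 0},
    {"x": 0,"y": 0,"z": -30,"rx": 0,"ry": 0,"rz": 0},
    {"x": 17.5,"y": -8.5,"z": 0,"rx": 0,"ry": 0,"rz": 0},
    {"x": 40,"y": -10,"z": 0,"rx": 0,"ry": 0,"rz": 0},
    {"x": 40,"y": -10,"z": 0,"rx": 0,"ry": 0,"rz": 0},
    {"x": 40,"y": -10,"z": 0,"rx": 0,"ry": 0,"rz": 0},
    {"x": 20,"y": -6,"z": 0,"rx": 0,"ry": 0,"rz": 0},
    {"x": 10,"y": -4,"z": 0,"rx": 0,"ry": 0,"rz": 0},
    {"x": 0,"y": 0,"z": 0,"rx": 0,"ry": 0,"rz": 0},
  ],
)

```text
time_s: 4.15
ee_pos: [642.0, -282.3, 134.6]
ee_rot: [-179.9, 0.1, 0.1]
force: [-0.4, 0.5, -2.3]
gripper_width: 49.8
gripper_force: 15.0
```

move_arm(
  plan=[
    {"x": 0,"y": 0,"z": 0,"rx": 0,"ry": 0,"rz": 0},
    {"x": 0,"y": 0,"z": 0,"rx": 0,"ry": 0,"rz": 0},
  ],
)

```text
time_s: 4.35
ee_pos: [640.1, -284.1, 136.0]
ee_rot: [-180.0, 0.1, -0.1]
force: [-0.8, -0.6, -1.7]
gripper_width: 50.1
gripper_force: 15.0
```

```bash
python3 - <<'E'
from m import *
f=grab_frame("top"); w=cloud(f); print(state()["ee_pos"])
for d in masks_of("top","holder_30"):
    print(round(d["p"],2),np.round(d["box"]),*top_circle(w,d["pixels"]))
f=grab_frame("side"); cv2.imwrite("pics/s1.png",cv2.resize(f["img"][60:260,200:440,::-1],None,fx=3,fy=3))
E
```

```text
[ 640.19367766 -284.20164226  136.19303708]
0.83 [177. 138.  41.  43.] [647.4 258.5 106.   40.4 646.7 258.5] 694
0.82 [298. 140.  38.  40.] [637.5 -81.6  80.8  40.6 637.6 -81.4] 677
0.82 [236. 147.  28.  38.] [630.3  88.   55.7  40.5 629.7  88.5] 632
0.61 [366. 146.  26.  25.] [ 639.6 -280.9   30.4   38.3  634.4 -280.8] 279
```

View pics/s1.png

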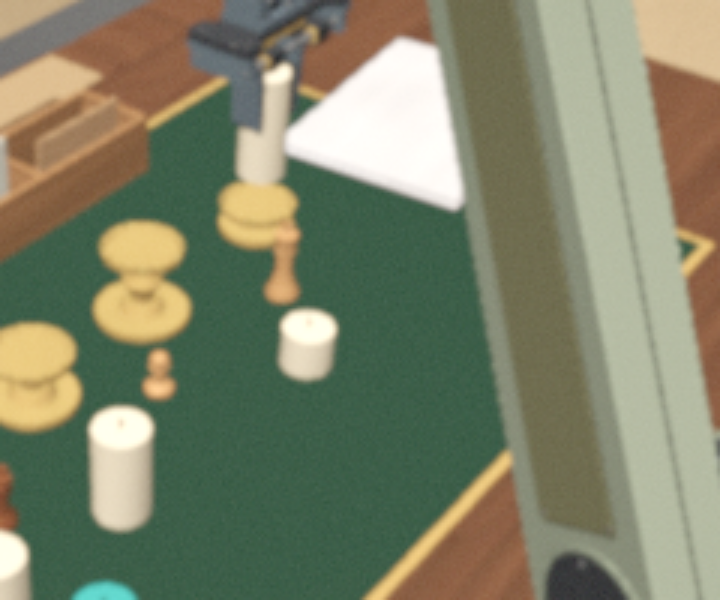

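The crop shows the candle hanging upright at about (262,150) over the lowest pan, (258,205), so I lower it.

move_arm(
  plan=[
    {"x": 0.5,"y": 0,"z": 15,"rx": 0,"ry": 0,"rz": 0},
    {"x": 0.5,"y": 0,"z": 12,"rx": 0,"ry": 0,"rz": 0},
    {"x": 0,"y": 0,"z": 6,"rx": 0,"ry": 0,"rz": 0},
    {"x": 0,"y": 0,"z": 3,"rx": 0,"ry": 0,"rz": 0},
    {"x": 0,"y": 0,"z": 2,"rx": 0,"ry": 0,"rz": 0},
    {"x": 0,"y": 0,"z": 1,"rx": 0,"ry": 0,"rz": 0},
    {"x": 0,"y": 0,"z": 0,"rx": 0,"ry": 0,"rz": 0},
    {"x": 0,"y": 0,"z": 0,"rx": 0,"ry": 0,"rz": 0},
  ],
)

```text
time_s: 5.3
ee_pos: [642.6, -283.8, 97.4]
ee_rot: [180.0, -0.0, -0.0]
force: [0.2, 0.6, -1.3]
gripper_width: 49.9
gripper_force: 15.0
```

move_arm(
  plan=[
    {"x": 0,"y": 0,"z": 0.5,"rx": 0,"ry": 0,"rz": 0},
    {"x": 0,"y": 0,"z": 0,"rx": 0,"ry": 0,"rz": 0},
    {"x": 0,"y": 0,"z": 0,"rx": 0,"ry": 0,"rz": 0},
  ],
)

```text
time_s: 5.6
ee_pos: [642.4, -283.7, 96.6]
ee_rot: [180.0, -0.0, -0.0]
force: [0.3, -0.2, -1.8]
gripper_width: 49.7
gripper_force: 15.0
```

move_arm(
  plan=[
    {"x": 0,"y": 0,"z": 0.5,"rx": 0,"ry": 0,"rz": 0},
    {"x": 0,"y": 0,"z": 0,"rx": 0,"ry": 0,"rz": 0},
    {"x": 0,"y": 0,"z": 0,"rx": 0,"ry": 0,"rz": 0},
  ],
)

```text
time_s: 5.9
ee_pos: [642.5, -283.7, 96.1]
ee_rot: [180.0, -0.0, -0.0]
force: [0.3, 0.6, -0.8]
gripper_width: 50.0
gripper_force: 15.0
```

move_arm(
  plan=[
    {"x": 0,"y": 0,"z": 0.5,"rx": 0,"ry": 0,"rz": 0},
    {"x": 0,"y": 0,"z": 0,"rx": 0,"ry": 0,"rz": 0},
    {"x": 0,"y": 0,"z": 0,"rx": 0,"ry": 0,"rz": 0},
  ],
)

```text
time_s: 6.2
ee_pos: [642.5, -283.8, 96.0]
ee_rot: [180.0, -0.0, -0.0]
force: [-0.3, 0.4, 2.4]
gripper_width: 50.0
gripper_force: 15.0
```

move_arm(
  plan=[
    {"x": 0,"y": 0,"z": 0,"rx": 0,"ry": 0,"rz": 0},
    {"x": 0,"y": 0,"z": 0,"rx": 0,"ry": 0,"rz": 0},
    {"x": 0,"y": 0,"z": 0,"rx": 0,"ry": 0,"rz": 0},
    {"x": 0,"y": 0,"z": 0,"rx": 0,"ry": 0,"rz": 0},
    {"x": 0,"y": 0,"z": -5,"rx": 0,"ry": 0,"rz": 0},
    {"x": 0,"y": 0,"z": -15,"rx": 0,"ry": 0,"rz": 0},
    {"x": 0,"y": 0,"z": -30,"rx": 0,"ry": 0,"rz": 0},
    {"x": 0,"y": 0,"z": -30,"rx": 0,"ry": 0,"rz": 0},
  ],
  grip=0.8,
)

```text
time_s: 7.0
ee_pos: [642.1, -283.6, 176.1]
ee_rot: [-180.0, 0.1, -0.0]
force: [0.1, 0.0, 0.7]
gripper_width: 72.9
gripper_force: 0.0
```

move_arm(
  plan=[
    {"x": -10,"y": -24,"z": 0,"rx": 0,"ry": 0,"rz": 0},
    {"x": -19,"y": -46,"z": 0,"rx": 0,"ry": 0,"rz": 0},
    {"x": -19,"y": -46,"z": 0,"rx": 0,"ry": 0,"rz": 0},
    {"x": -19,"y": -46,"z": 0,"rx": 0,"ry": 0,"rz": 0},
    {"x": -18,"y": -46,"z": 0,"rx": 0,"ry": 0,"rz": 0},
    {"x": -18,"y": -46,"z": 0,"rx": 0,"ry": 0,"rz": 0},
    {"x": -18,"y": -46,"z": 0,"rx": 0,"ry": 0,"rz": 0},
    {"x": -18,"y": -46,"z": 0,"rx": 0,"ry": 0,"rz": 0},
    {"x": -18,"y": -46,"z": 0,"rx": 0,"ry": 0,"rz": 0},
    {"x": -14.5,"y": -38,"z": 0,"rx": 0,"ry": 0,"rz": 0},
  ],
  grip=1,
)

```text
time_s: 8.0
ee_pos: [469.8, 148.5, 176.1]
ee_rot: [-180.0, -0.1, 0.0]
force: [0.5, 0.3, 0.7]
gripper_width: 91.6
gripper_force: 0.0
```

move_arm(
  plan=[
    {"x": 0,"y": 0,"z": 0,"rx": 0,"ry": 0,"rz": 0},
    {"x": 0,"y": 0,"z": 0,"rx": 0,"ry": 0,"rz": 0},
  ],
)

```text
time_s: 8.2
ee_pos: [471.0, 146.9, 175.9]
ee_rot: [180.0, -0.1, 0.1]
force: [-0.1, -0.7, -0.9]
gripper_width: 91.1
gripper_force: 0.0
```

```bash
python3 - <<'E'
from m import *
f=grab_frame("top"); w=cloud(f); print(state()["ee_pos"])
for l in("candle_95","holder_80"):
  for d in masks_of("top",l):
    print(round(d["p"],2),np.round(d["box"]),*top_circle(w,d["pixels"]))
f=grab_frame("side"); cv2.imwrite("pics/s2.png",cv2.resize(f["img"][60:260,200:440,::-1],None,fx=3,fy=3))
E
```

```text
[471.30006736 146.11611295 175.81457847]
0.82 [314. 204.  18.  16.] [ 464.5 -122.2   45.2   24.4  463.8 -121.4] 237
0.66 [129. 221.  26.  20.] [416.8 385.4  70.6  25.2 416.4 385.4] 270
0.64 [377. 134.  33.  29.] [ 641.  -283.6  149.5   25.3  642.5 -283.3] 292
  return _methods._mean(a, axis=axis, dtype=dtype,
  ret = ret.dtype.type(ret / rcount)
  ret = um.true_divide(
Traceback (most recent call last):
  File "m.py", line 14, in top_circle
    return np.round([*c,h,r,*((Q[:,:2].min(0)+Q[:,:2].max(0))/2)],1),len(Q)
                               ~~~~~~~~~~~^^^
ValueError: zero-size array to reduction operation minimum which has no identity
```

The 120 now stands in its pan at (641.5, -283.4) with its top at 149.5. Next is the 95.

move_arm(
  plan=[
    {"x": 0,"y": 0,"z": 40,"rx": 0,"ry": 0,"rz": 0},
    {"x": 0,"y": 0,"z": 40,"rx": 0,"ry": 0,"rz": 0},
    {"x": 0,"y": 0,"z": 30,"rx": 0,"ry": 0,"rz": 0},
    {"x": 0,"y": 0,"z": 15,"rx": 0,"ry": 0,"rz": 0},
    {"x": 0,"y": 0,"z": 5,"rx": 0,"ry": 0,"rz": 0},
    {"x": 0,"y": 0,"z": 0,"rx": 0,"ry": 0,"rz": 0},
    {"x": 0,"y": 0,"z": 0,"rx": 0,"ry": 0,"rz": 0},
  ],
)

```text
time_s: 9.0
ee_pos: [472.1, 146.0, 46.3]
ee_rot: [-180.0, -0.1, -0.1]
force: [-0.0, -0.9, 0.7]
gripper_width: 91.1
gripper_force: 0.0
```

move_arm(
  plan=[
    {"x": 0,"y": 0,"z": 0,"rx": 0,"ry": 0,"rz": 0},
    {"x": 0,"y": 0,"z": 0,"rx": 0,"ry": 0,"rz": 0},
    {"x": 0,"y": 0,"z": 0,"rx": 0,"ry": 0,"rz": 0},
    {"x": 0,"y": 0,"z": 0,"rx": 0,"ry": 0,"rz": 0},
    {"x": 0,"y": 0,"z": 0,"rx": 0,"ry": 0,"rz": 0},
    {"x": 0,"y": 0,"z": 0,"rx": 0,"ry": 0,"rz": 0},
    {"x": 0,"y": 0,"z": 0,"rx": 0,"ry": 0,"rz": 0},
    {"x": 0,"y": 0,"z": 0,"rx": 0,"ry": 0,"rz": 0},
  ],
  grip=0.4,
)

```text
time_s: 9.8
ee_pos: [471.0, 146.4, 45.5]
ee_rot: [180.0, -0.0, -0.0]
force: [-0.7, -0.3, 1.5]
gripper_width: 50.0
gripper_force: 15.0
```

move_arm(
  plan=[
    {"x": 0,"y": 0,"z": -10,"rx": 0,"ry": 0,"rz": 0},
    {"x": 0,"y": 0,"z": -40,"rx": 0,"ry": 0,"rz": 0},
    {"x": 0,"y": 0,"z": -40,"rx": 0,"ry": 0,"rz": 0},
    {"x": 20,"y": 8,"z": -10,"rx": 0,"ry": 0,"rz": 0},
    {"x": 40,"y": 15,"z": 0,"rx": 0,"ry": 0,"rz": 0},
    {"x": 40,"y": 15,"z": 0,"rx": 0,"ry": 0,"rz": 0},
    {"x": 35,"y": 12,"z": 0,"rx": 0,"ry": 0,"rz": 0},
    {"x": 16,"y": 5,"z": 0,"rx": 0,"ry": 0,"rz": 0},
    {"x": 8.3,"y": 3,"z": 0,"rx": 0,"ry": 0,"rz": 0},
    {"x": 0,"y": 0,"z": 0,"rx": 0,"ry": 0,"rz": 0},
  ],
)

```text
time_s: 10.8
ee_pos: [630.5, 88.0, 145.1]
ee_rot: [180.0, 0.0, -0.0]
force: [0.4, -0.6, -1.7]
gripper_width: 49.9
gripper_force: 15.0
```

move_arm(
  plan=[
    {"x": 0,"y": 0,"z": 0,"rx": 0,"ry": 0,"rz": 0},
    {"x": 0,"y": 0,"z": 15,"rx": 0,"ry": 0,"rz": 0},
    {"x": 0,"y": 0,"z": 15,"rx": 0,"ry": 0,"rz": 0},
    {"x": 0,"y": 0,"z": 8,"rx": 0,"ry": 0,"rz": 0},
    {"x": 0,"y": 0,"z": 4,"rx": 0,"ry": 0,"rz": 0},
    {"x": 0,"y": 0,"z": 1,"rx": 0,"ry": 0,"rz": 0},
    {"x": 0,"y": 0,"z": 0,"rx": 0,"ry": 0,"rz": 0},
    {"x": 0,"y": 0,"z": 0,"rx": 0,"ry": 0,"rz": 0},
  ],
)

```text
time_s: 11.6
ee_pos: [630.6, 88.4, 103.2]
ee_rot: [-180.0, -0.1, -0.0]
force: [0.3, 0.3, -2.5]
gripper_width: 49.9
gripper_force: 15.0
```

move_arm(
  plan=[
    {"x": 0,"y": 0,"z": 1,"rx": 0,"ry": 0,"rz": 0},
    {"x": 0,"y": 0,"z": 0,"rx": 0,"ry": 0,"rz": 0},
    {"x": 0,"y": 0,"z": 0,"rx": 0,"ry": 0,"rz": 0},
  ],
)

```text
time_s: 11.9
ee_pos: [630.3, 88.3, 101.6]
ee_rot: [180.0, -0.0, -0.0]
force: [0.2, -0.4, -2.0]
gripper_width: 49.8
gripper_force: 15.0
```

move_arm(
  plan=[
    {"x": 0,"y": 0,"z": 0.5,"rx": 0,"ry": 0,"rz": 0},
    {"x": 0,"y": 0,"z": 0,"rx": 0,"ry": 0,"rz": 0},
    {"x": 0,"y": 0,"z": 0,"rx": 0,"ry": 0,"rz": 0},
  ],
)

```text
time_s: 12.2
ee_pos: [630.2, 88.3, 100.9]
ee_rot: [180.0, 0.0, -0.0]
force: [0.5, -0.2, -1.7]
gripper_width: 50.1
gripper_force: 15.0
```

move_arm(
  plan=[
    {"x": 0,"y": 0,"z": 0.5,"rx": 0,"ry": 0,"rz": 0},
    {"x": 0,"y": 0,"z": 0,"rx": 0,"ry": 0,"rz": 0},
    {"x": 0,"y": 0,"z": 0,"rx": 0,"ry": 0,"rz": 0},
  ],
)

```text
time_s: 12.5
ee_pos: [630.3, 88.3, 100.5]
ee_rot: [180.0, -0.0, -0.0]
force: [1.0, -0.2, -1.4]
gripper_width: 49.9
gripper_force: 15.0
```

move_arm(
  plan=[
    {"x": 0,"y": 0,"z": 0.5,"rx": 0,"ry": 0,"rz": 0},
    {"x": 0,"y": 0,"z": 0,"rx": 0,"ry": 0,"rz": 0},
    {"x": 0,"y": 0,"z": 0,"rx": 0,"ry": 0,"rz": 0},
  ],
)

```text
time_s: 12.8
ee_pos: [630.4, 88.3, 100.5]
ee_rot: [180.0, -0.0, -0.0]
force: [-1.0, -0.8, 3.9]
gripper_width: 49.6
gripper_force: 15.0
```

move_arm(
  plan=[
    {"x": 0,"y": 0,"z": 0,"rx": 0,"ry": 0,"rz": 0},
    {"x": 0,"y": 0,"z": 0,"rx": 0,"ry": 0,"rz": 0},
    {"x": 0,"y": 0,"z": 0,"rx": 0,"ry": 0,"rz": 0},
    {"x": 0,"y": 0,"z": 0,"rx": 0,"ry": 0,"rz": 0},
    {"x": 0,"y": 0,"z": -5,"rx": 0,"ry": 0,"rz": 0},
    {"x": 0,"y": 0,"z": -15,"rx": 0,"ry": 0,"rz": 0},
    {"x": 0,"y": 0,"z": -30,"rx": 0,"ry": 0,"rz": 0},
    {"x": 0,"y": 0,"z": -26,"rx": 0,"ry": 0,"rz": 0},
  ],
  grip=0.8,
)

```text
time_s: 13.6
ee_pos: [630.3, 88.4, 177.2]
ee_rot: [180.0, -0.0, -0.0]
force: [-0.6, 0.5, 0.8]
gripper_width: 72.8
gripper_force: 0.0
```

move_arm(
  plan=[
    {"x": -10,"y": -15,"z": 0,"rx": 0,"ry": 0,"rz": 0},
    {"x": -25,"y": -32,"z": 0,"rx": 0,"ry": 0,"rz": 0},
    {"x": -30,"y": -39,"z": 0,"rx": 0,"ry": 0,"rz": 0},
    {"x": -30,"y": -39,"z": 0,"rx": 0,"ry": 0,"rz": 0},
    {"x": -30,"y": -39,"z": 0,"rx": 0,"ry": 0,"rz": 0},
    {"x": -24,"y": -32,"z": 0,"rx": 0,"ry": 0,"rz": 0},
    {"x": -12,"y": -15.6,"z": 0,"rx": 0,"ry": 0,"rz": 0},
    {"x": 0,"y": 0,"z": 0,"rx": 0,"ry": 0,"rz": 0},
    {"x": 0,"y": 0,"z": 0,"rx": 0,"ry": 0,"rz": 0},
  ],
  grip=1,
)

```text
time_s: 14.5
ee_pos: [468.7, 300.0, 175.5]
ee_rot: [179.9, 0.0, 0.1]
force: [-0.5, -0.6, -0.6]
gripper_width: 91.1
gripper_force: 0.0
```

```bash
python3 - <<'E'
from m import *
f=grab_frame("top"); w=cloud(f); print(state()["ee_pos"])
for l in("candle_95","holder_80"):
  for d in masks_of("top",l):
    try: print(round(d["p"],2),np.round(d["box"]),*top_circle(w,d["pixels"]))
    except ValueError: pass
f=grab_frame("side"); cv2.imwrite("pics/s2.png",cv2.resize(f["img"][60:260,160:400,::-1],None,fx=3,fy=3))
E
```

```text
[469.23316443 299.53912153 175.53782001]
0.9 [377. 133.  31.  29.] [ 643.3 -282.4  149.7   24.3  642.8 -281.5] 273
0.74 [166. 239.  21.  16.] [368.2 285.6  70.3  24.3 368.1 282.6] 228
0.66 [235. 139.  22.  24.] [630.1  87.9 150.1  24.6 630.   87.4] 291
0.57 [315. 204.  21.  22.] [ 465.1 -122.5   45.1   24.9  463.9 -122.2] 257
0.89 [177. 139.  41.  42.] [647.2 258.5 105.8  40.6 646.6 258.5] 697
0.75 [367. 142.  36.  33.] [ 641.5 -282.6   31.2   39.9  639.8 -281.4] 253
0.58 [238. 146.  34.  31.] [629.7  88.   56.5  40.3 623.6  88.5] 268
0.57 [298. 141.  41.  38.] [637.4 -81.8  80.4  40.6 637.6 -81.5] 670
```

View pics/s2.png

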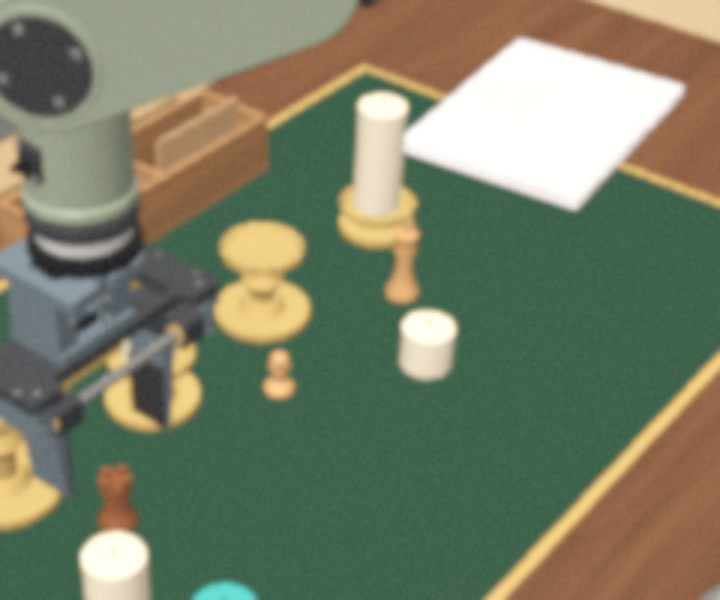

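The 120 stands upright in its pan at (380,165) and the king at (402,265) is untouched. The 95 stands at (630, 88) with its top at 150. Now the 70.

move_arm(
  plan=[
    {"x": 0,"y": 0,"z": 40,"rx": 0,"ry": 0,"rz": 0},
    {"x": 0,"y": 0,"z": 40,"rx": 0,"ry": 0,"rz": 0},
    {"x": 0,"y": 0,"z": 40,"rx": 0,"ry": 0,"rz": 0},
    {"x": 0,"y": 0,"z": 20,"rx": 0,"ry": 0,"rz": 0},
    {"x": 0,"y": 0,"z": 9,"rx": 0,"ry": 0,"rz": 0},
    {"x": 0,"y": 0,"z": 0,"rx": 0,"ry": 0,"rz": 0},
    {"x": 0,"y": 0,"z": 0,"rx": 0,"ry": 0,"rz": 0},
  ],
)

```text
time_s: 15.4
ee_pos: [470.5, 300.2, 27.9]
ee_rot: [-179.9, -0.1, -0.1]
force: [-0.4, -1.1, 0.4]
gripper_width: 91.4
gripper_force: 0.0
```

move_arm(
  plan=[
    {"x": 0,"y": 0,"z": 0,"rx": 0,"ry": 0,"rz": 0},
    {"x": 0,"y": 0,"z": 0,"rx": 0,"ry": 0,"rz": 0},
    {"x": 0,"y": 0,"z": 0,"rx": 0,"ry": 0,"rz": 0},
    {"x": 0,"y": 0,"z": 0,"rx": 0,"ry": 0,"rz": 0},
    {"x": 0,"y": 0,"z": 0,"rx": 0,"ry": 0,"rz": 0},
    {"x": 0,"y": 0,"z": 0,"rx": 0,"ry": 0,"rz": 0},
    {"x": 0,"y": 0,"z": 0,"rx": 0,"ry": 0,"rz": 0},
    {"x": 0,"y": 0,"z": 0,"rx": 0,"ry": 0,"rz": 0},
  ],
  grip=0.4,
)

```text
time_s: 16.2
ee_pos: [469.3, 300.1, 27.1]
ee_rot: [-180.0, -0.0, -0.0]
force: [0.1, 0.3, 1.8]
gripper_width: 50.1
gripper_force: 15.0
```

move_arm(
  plan=[
    {"x": 0,"y": 0,"z": -10,"rx": 0,"ry": 0,"rz": 0},
    {"x": 0,"y": 0,"z": -40,"rx": 0,"ry": 0,"rz": 0},
    {"x": 0,"y": 0,"z": -45,"rx": 0,"ry": 0,"rz": 0},
    {"x": 0,"y": 0,"z": -45,"rx": 0,"ry": 0,"rz": 0},
    {"x": 0,"y": 0,"z": -30,"rx": 0,"ry": 0,"rz": 0},
    {"x": 8,"y": 18,"z": 0,"rx": 0,"ry": 0,"rz": 0},
    {"x": 17,"y": 39,"z": 0,"rx": 0,"ry": 0,"rz": 0},
    {"x": 17,"y": 39,"z": 0,"rx": 0,"ry": 0,"rz": 0},
    {"x": 17,"y": 39,"z": 0,"rx": 0,"ry": 0,"rz": 0},
    {"x": 17,"y": 39,"z": 0,"rx": 0,"ry": 0,"rz": 0},
  ],
)

```text
time_s: 17.2
ee_pos: [545.5, 124.4, 197.4]
ee_rot: [180.0, -0.0, 0.0]
force: [0.4, -0.1, -0.4]
gripper_width: 49.8
gripper_force: 15.0
```

move_arm(
  plan=[
    {"x": 17,"y": 39,"z": 0,"rx": 0,"ry": 0,"rz": 0},
    {"x": 17,"y": 39,"z": 0,"rx": 0,"ry": 0,"rz": 0},
    {"x": 17,"y": 39,"z": 0,"rx": 0,"ry": 0,"rz": 0},
    {"x": 17,"y": 39,"z": 0,"rx": 0,"ry": 0,"rz": 0},
    {"x": 15,"y": 33,"z": 0,"rx": 0,"ry": 0,"rz": 0},
    {"x": 9.5,"y": 18.5,"z": 0,"rx": 0,"ry": 0,"rz": 0},
    {"x": 0,"y": 0,"z": 0,"rx": 0,"ry": 0,"rz": 0},
    {"x": 0,"y": 0,"z": 0,"rx": 0,"ry": 0,"rz": 0},
    {"x": 0,"y": 0,"z": 0,"rx": 0,"ry": 0,"rz": 0},
  ],
)

```text
time_s: 18.1
ee_pos: [637.1, -80.1, 197.0]
ee_rot: [-180.0, 0.0, 0.1]
force: [-0.1, -0.5, -0.2]
gripper_width: 49.8
gripper_force: 15.0
```

move_arm(
  plan=[
    {"x": 0,"y": 0,"z": 25,"rx": 0,"ry": 0,"rz": 0},
    {"x": 0,"y": 0,"z": 30,"rx": 0,"ry": 0,"rz": 0},
    {"x": 0,"y": 0,"z": 18,"rx": 0,"ry": 0,"rz": 0},
    {"x": 0,"y": 0,"z": 10,"rx": 0,"ry": 0,"rz": 0},
    {"x": 0,"y": 0,"z": 4,"rx": 0,"ry": 0,"rz": 0},
    {"x": 0,"y": 0,"z": 2,"rx": 0,"ry": 0,"rz": 0},
    {"x": 0,"y": 0,"z": 0,"rx": 0,"ry": 0,"rz": 0},
    {"x": 0,"y": 0,"z": 0,"rx": 0,"ry": 0,"rz": 0},
  ],
)

```text
time_s: 18.9
ee_pos: [638.3, -81.6, 109.0]
ee_rot: [180.0, -0.1, -0.0]
force: [0.2, 0.7, -0.4]
gripper_width: 49.6
gripper_force: 15.0
```

move_arm(
  plan=[
    {"x": 0,"y": 0,"z": 0.5,"rx": 0,"ry": 0,"rz": 0},
    {"x": 0,"y": 0,"z": 0,"rx": 0,"ry": 0,"rz": 0},
    {"x": 0,"y": 0,"z": 0,"rx": 0,"ry": 0,"rz": 0},
  ],
)

```text
time_s: 19.2
ee_pos: [637.8, -81.6, 107.7]
ee_rot: [180.0, -0.0, -0.0]
force: [-1.4, -0.1, -1.0]
gripper_width: 49.8
gripper_force: 15.0
```

move_arm(
  plan=[
    {"x": 0,"y": 0,"z": 0.5,"rx": 0,"ry": 0,"rz": 0},
    {"x": 0,"y": 0,"z": 0,"rx": 0,"ry": 0,"rz": 0},
    {"x": 0,"y": 0,"z": 0,"rx": 0,"ry": 0,"rz": 0},
  ],
)

```text
time_s: 19.5
ee_pos: [637.8, -81.6, 107.1]
ee_rot: [180.0, -0.0, -0.0]
force: [-0.2, -0.6, -0.7]
gripper_width: 49.8
gripper_force: 15.0
```

move_arm(
  plan=[
    {"x": 0,"y": 0,"z": 0.5,"rx": 0,"ry": 0,"rz": 0},
    {"x": 0,"y": 0,"z": 0,"rx": 0,"ry": 0,"rz": 0},
    {"x": 0,"y": 0,"z": 0,"rx": 0,"ry": 0,"rz": 0},
  ],
)

```text
time_s: 19.8
ee_pos: [637.8, -81.6, 107.1]
ee_rot: [180.0, -0.0, -0.0]
force: [-1.0, -0.1, 4.0]
gripper_width: 49.7
gripper_force: 15.0
```

move_arm(
  plan=[
    {"x": 0,"y": 0,"z": 0.5,"rx": 0,"ry": 0,"rz": 0},
    {"x": 0,"y": 0,"z": 0,"rx": 0,"ry": 0,"rz": 0},
    {"x": 0,"y": 0,"z": 0,"rx": 0,"ry": 0,"rz": 0},
  ],
)

```text
time_s: 20.1
ee_pos: [637.9, -81.6, 107.0]
ee_rot: [180.0, -0.1, -0.0]
force: [-1.9, 0.3, 7.6]
gripper_width: 49.7
gripper_force: 15.0
```

move_arm(
  plan=[
    {"x": 0,"y": 0,"z": -0.5,"rx": 0,"ry": 0,"rz": 0},
    {"x": 0,"y": 0,"z": 0,"rx": 0,"ry": 0,"rz": 0},
    {"x": 0,"y": 0,"z": 0,"rx": 0,"ry": 0,"rz": 0},
    {"x": 0,"y": 0,"z": 0,"rx": 0,"ry": 0,"rz": 0},
    {"x": 0,"y": 0,"z": -5,"rx": 0,"ry": 0,"rz": 0},
    {"x": 0,"y": 0,"z": -15,"rx": 0,"ry": 0,"rz": 0},
    {"x": 0,"y": 0,"z": -30,"rx": 0,"ry": 0,"rz": 0},
    {"x": 0,"y": 0,"z": -20,"rx": 0,"ry": 0,"rz": 0},
  ],
  grip=0.8,
)

```text
time_s: 20.9
ee_pos: [638.3, -81.7, 178.4]
ee_rot: [180.0, -0.1, -0.0]
force: [0.5, -0.6, 0.5]
gripper_width: 73.1
gripper_force: 0.0
```

move_arm(
  plan=[
    {"x": -20,"y": 5,"z": 0,"rx": 0,"ry": 0,"rz": 0},
    {"x": -40,"y": 9,"z": 0,"rx": 0,"ry": 0,"rz": 0},
    {"x": -40,"y": 9,"z": 0,"rx": 0,"ry": 0,"rz": 0},
    {"x": -40,"y": 9,"z": 0,"rx": 0,"ry": 0,"rz": 0},
    {"x": -22,"y": 6,"z": 0,"rx": 0,"ry": 0,"rz": 0},
    {"x": -11,"y": 3,"z": 0,"rx": 0,"ry": 0,"rz": 0},
    {"x": 0,"y": 0,"z": 0,"rx": 0,"ry": 0,"rz": 0},
    {"x": 0,"y": 0,"z": 0,"rx": 0,"ry": 0,"rz": 0},
  ],
  grip=1,
)

```text
time_s: 21.7
ee_pos: [466.1, -122.6, 176.8]
ee_rot: [180.0, -0.1, -0.0]
force: [-0.4, 1.0, -0.5]
gripper_width: 91.2
gripper_force: 0.0
```

```bash
python3 - <<'E'
from m import *
f=grab_frame("top"); w=cloud(f); print(state()["ee_pos"])
for l in("candle_95","holder_80","chess_king"):
  for d in masks_of("top",l):
    try: print(round(d["p"],2),np.round(d["box"]),*top_circle(w,d["pixels"]))
    except ValueError: pass
E
```

```text
[ 466.23300348 -122.52281796  176.6774368 ]
0.95 [129. 222.  26.  19.] [416.5 386.2  70.6  24.9 416.4 385. ] 270
0.88 [164. 241.  24.  18.] [367.8 286.3  70.5  24.8 368.1 286.4] 274
0.75 [113. 247.  25.  21.] [349.  431.3  70.6  24.6 348.4 431.5] 278
0.74 [378. 131.  36.  22.] [ 643.7 -283.9  149.6   25.4  642.4 -284. ] 302
0.66 [301. 137.  17.  27.] [636.2 -81.4 149.7  24.7 635.3 -81.2] 289
0.61 [236. 138.  23.  29.] [630.2  87.5 150.2  25.3 630.2  87.4] 300
0.95 [237. 147.  28.  30.] [629.8  88.   56.6  40.3 622.7  88.5] 273
0.88 [177. 140.  44.  44.] [646.9 258.6 105.7  40.4 646.6 258.5] 696
0.72 [297. 143.  35.  29.] [636.9 -80.9  81.1  40.  634.  -79.9] 268
0.63 [370. 137.  24.  20.] [ 667.7 -265.5   32.3   21.6  666.9 -265.5] 59
```

move_arm(
  plan=[
    {"x": -0.5,"y": 0,"z": 40,"rx": 0,"ry": 0,"rz": 0},
    {"x": -0.5,"y": 0,"z": 40,"rx": 0,"ry": 0,"rz": 0},
    {"x": 0,"y": 0,"z": 40,"rx": 0,"ry": 0,"rz": 0},
    {"x": 0,"y": 0,"z": 28,"rx": 0,"ry": 0,"rz": 0},
    {"x": 0,"y": 0,"z": 10,"rx": 0,"ry": 0,"rz": 0},
    {"x": 0,"y": 0,"z": 6,"rx": 0,"ry": 0,"rz": 0},
    {"x": 0,"y": 0,"z": 0,"rx": 0,"ry": 0,"rz": 0},
    {"x": 0,"y": 0,"z": 0,"rx": 0,"ry": 0,"rz": 0},
  ],
)

```text
time_s: 22.7
ee_pos: [465.0, -122.8, 13.6]
ee_rot: [180.0, -0.1, -0.0]
force: [0.7, -0.0, -0.7]
gripper_width: 91.4
gripper_force: 0.0
```

move_arm(
  plan=[
    {"x": 0,"y": 0,"z": 0,"rx": 0,"ry": 0,"rz": 0},
    {"x": 0,"y": 0,"z": 0,"rx": 0,"ry": 0,"rz": 0},
    {"x": 0,"y": 0,"z": 0,"rx": 0,"ry": 0,"rz": 0},
    {"x": 0,"y": 0,"z": 0,"rx": 0,"ry": 0,"rz": 0},
    {"x": 0,"y": 0,"z": 0,"rx": 0,"ry": 0,"rz": 0},
    {"x": 0,"y": 0,"z": 0,"rx": 0,"ry": 0,"rz": 0},
    {"x": 0,"y": 0,"z": 0,"rx": 0,"ry": 0,"rz": 0},
    {"x": 0,"y": 0,"z": 0,"rx": 0,"ry": 0,"rz": 0},
  ],
  grip=0.4,
)

```text
time_s: 23.5
ee_pos: [463.7, -122.6, 12.5]
ee_rot: [180.0, -0.0, -0.0]
force: [-0.7, -0.9, 2.5]
gripper_width: 49.8
gripper_force: 15.0
```

move_arm(
  plan=[
    {"x": 0,"y": 0,"z": -10,"rx": 0,"ry": 0,"rz": 0},
    {"x": 0,"y": 0,"z": -40,"rx": 0,"ry": 0,"rz": 0},
    {"x": 0,"y": 0,"z": -45,"rx": 0,"ry": 0,"rz": 0},
    {"x": 0,"y": 0,"z": -45,"rx": 0,"ry": 0,"rz": 0},
    {"x": 0,"y": 0,"z": -30,"rx": 0,"ry": 0,"rz": 0},
    {"x": 8,"y": -18,"z": 0,"rx": 0,"ry": 0,"rz": 0},
    {"x": 18,"y": -39,"z": 0,"rx": 0,"ry": 0,"rz": 0},
    {"x": 18,"y": -39,"z": 0,"rx": 0,"ry": 0,"rz": 0},
    {"x": 18,"y": -39,"z": 0,"rx": 0,"ry": 0,"rz": 0},
    {"x": 18,"y": -39,"z": 0,"rx": 0,"ry": 0,"rz": 0},
  ],
)

```text
time_s: 24.5
ee_pos: [544.0, 53.1, 183.1]
ee_rot: [180.0, -0.0, -0.0]
force: [0.6, 0.1, -0.7]
gripper_width: 49.6
gripper_force: 15.0
```

move_arm(
  plan=[
    {"x": 18,"y": -39,"z": 0,"rx": 0,"ry": 0,"rz": 0},
    {"x": 18,"y": -39,"z": 0,"rx": 0,"ry": 0,"rz": 0},
    {"x": 18,"y": -39,"z": 0,"rx": 0,"ry": 0,"rz": 0},
    {"x": 18,"y": -39,"z": 0,"rx": 0,"ry": 0,"rz": 0},
    {"x": 18,"y": -33,"z": 0,"rx": 0,"ry": 0,"rz": 0},
    {"x": 12.5,"y": -18,"z": 0,"rx": 0,"ry": 0,"rz": 0},
    {"x": 0,"y": 0,"z": 0,"rx": 0,"ry": 0,"rz": 0},
    {"x": 0,"y": 0,"z": 0,"rx": 0,"ry": 0,"rz": 0},
    {"x": 0,"y": 0,"z": 0,"rx": 0,"ry": 0,"rz": 0},
  ],
)

```text
time_s: 25.4
ee_pos: [645.6, 257.4, 182.6]
ee_rot: [180.0, 0.0, -0.1]
force: [0.7, 0.5, -1.2]
gripper_width: 49.9
gripper_force: 15.0
```

move_arm(
  plan=[
    {"x": 0,"y": 0,"z": 20,"rx": 0,"ry": 0,"rz": 0},
    {"x": 0,"y": 0,"z": 20,"rx": 0,"ry": 0,"rz": 0},
    {"x": 0,"y": 0,"z": 12,"rx": 0,"ry": 0,"rz": 0},
    {"x": 0,"y": 0,"z": 6,"rx": 0,"ry": 0,"rz": 0},
    {"x": 0,"y": 0,"z": 2,"rx": 0,"ry": 0,"rz": 0},
    {"x": 0,"y": 0,"z": 0,"rx": 0,"ry": 0,"rz": 0},
    {"x": 0,"y": 0,"z": 0,"rx": 0,"ry": 0,"rz": 0},
  ],
)

```text
time_s: 26.1
ee_pos: [646.8, 258.6, 123.4]
ee_rot: [-180.0, -0.1, -0.0]
force: [0.4, -0.1, -0.5]
gripper_width: 49.7
gripper_force: 15.0
```

move_arm(
  plan=[
    {"x": 0,"y": 0,"z": 2,"rx": 0,"ry": 0,"rz": 0},
    {"x": 0,"y": 0,"z": 1.5,"rx": 0,"ry": 0,"rz": 0},
    {"x": 0,"y": 0,"z": 0,"rx": 0,"ry": 0,"rz": 0},
    {"x": 0,"y": 0,"z": 0,"rx": 0,"ry": 0,"rz": 0},
  ],
)

```text
time_s: 26.5
ee_pos: [646.2, 258.5, 118.9]
ee_rot: [180.0, 0.0, -0.0]
force: [-0.2, -0.4, 0.0]
gripper_width: 49.4
gripper_force: 15.0
```

move_arm(
  plan=[
    {"x": 0,"y": 0,"z": 0.5,"rx": 0,"ry": 0,"rz": 0},
    {"x": 0,"y": 0,"z": 0,"rx": 0,"ry": 0,"rz": 0},
    {"x": 0,"y": 0,"z": 0,"rx": 0,"ry": 0,"rz": 0},
  ],
)

```text
time_s: 26.8
ee_pos: [646.3, 258.4, 118.4]
ee_rot: [180.0, -0.0, -0.0]
force: [0.4, -0.1, -0.3]
gripper_width: 50.0
gripper_force: 15.0
```

move_arm(
  plan=[
    {"x": 0,"y": 0,"z": 0.5,"rx": 0,"ry": 0,"rz": 0},
    {"x": 0,"y": 0,"z": 0,"rx": 0,"ry": 0,"rz": 0},
    {"x": 0,"y": 0,"z": 0,"rx": 0,"ry": 0,"rz": 0},
  ],
)

```text
time_s: 27.1
ee_pos: [646.3, 258.4, 117.9]
ee_rot: [180.0, 0.0, -0.0]
force: [-0.0, -0.4, -0.4]
gripper_width: 49.6
gripper_force: 15.0
```

move_arm(
  plan=[
    {"x": 0,"y": 0,"z": 0.5,"rx": 0,"ry": 0,"rz": 0},
    {"x": 0,"y": 0,"z": 0,"rx": 0,"ry": 0,"rz": 0},
    {"x": 0,"y": 0,"z": 0,"rx": 0,"ry": 0,"rz": 0},
  ],
)

```text
time_s: 27.4
ee_pos: [646.4, 258.5, 117.6]
ee_rot: [180.0, -0.0, -0.0]
force: [-0.3, 0.5, -0.2]
gripper_width: 49.5
gripper_force: 15.0
```

move_arm(
  plan=[
    {"x": 0,"y": 0,"z": 0.3,"rx": 0,"ry": 0,"rz": 0},
    {"x": 0,"y": 0,"z": 0,"rx": 0,"ry": 0,"rz": 0},
    {"x": 0,"y": 0,"z": 0,"rx": 0,"ry": 0,"rz": 0},
  ],
)

```text
time_s: 27.7
ee_pos: [646.4, 258.5, 117.5]
ee_rot: [-180.0, -0.0, -0.0]
force: [-0.8, 0.4, 2.6]
gripper_width: 49.7
gripper_force: 15.0
```

Contact. I release, raise and back off toward the base.

move_arm(
  plan=[
    {"x": 0,"y": 0,"z": 0,"rx": 0,"ry": 0,"rz": 0},
    {"x": 0,"y": 0,"z": 0,"rx": 0,"ry": 0,"rz": 0},
    {"x": 0,"y": 0,"z": 0,"rx": 0,"ry": 0,"rz": 0},
    {"x": 0,"y": 0,"z": 0,"rx": 0,"ry": 0,"rz": 0},
    {"x": 0,"y": 0,"z": -5,"rx": 0,"ry": 0,"rz": 0},
    {"x": 0,"y": 0,"z": -15,"rx": 0,"ry": 0,"rz": 0},
    {"x": 0,"y": 0,"z": -40,"rx": 0,"ry": 0,"rz": 0},
    {"x": 0,"y": 0,"z": -40,"rx": 0,"ry": 0,"rz": 0},
  ],
  grip=0.8,
)

```text
time_s: 28.5
ee_pos: [645.8, 258.3, 217.6]
ee_rot: [180.0, 0.1, -0.0]
force: [1.0, -0.1, 0.2]
gripper_width: 73.2
gripper_force: 0.0
```

move_arm(
  plan=[
    {"x": -40,"y": 0,"z": 0,"rx": 0,"ry": 0,"rz": 0},
    {"x": -40,"y": 0,"z": 0,"rx": 0,"ry": 0,"rz": 0},
    {"x": -40,"y": 0,"z": 0,"rx": 0,"ry": 0,"rz": 0},
    {"x": -40,"y": 0,"z": 0,"rx": 0,"ry": 0,"rz": 0},
    {"x": -40,"y": 0,"z": 0,"rx": 0,"ry": 0,"rz": 0},
    {"x": -40,"y": 0,"z": 0,"rx": 0,"ry": 0,"rz": 0},
    {"x": -20,"y": 0,"z": 0,"rx": 0,"ry": 0,"rz": 0},
    {"x": 0,"y": 0,"z": 0,"rx": 0,"ry": 0,"rz": 0},
    {"x": 0,"y": 0,"z": 0,"rx": 0,"ry": 0,"rz": 0},
  ],
)

```text
time_s: 29.4
ee_pos: [386.9, 258.8, 217.9]
ee_rot: [-180.0, -0.1, 0.0]
force: [0.3, -0.0, 0.1]
gripper_width: 73.0
gripper_force: 0.0
```

```bash
python3 - <<'E'
from m import *
f=grab_frame("top"); w=cloud(f); print(state()["ee_pos"])
for l in("candle_95","holder_80","chess_king","chess_rook"):
  for d in masks_of("top",l):
    try: print(l,round(d["p"],2),np.round(d["box"]),*top_circle(w,d["pixels"]))
    except ValueError: pass
cv2.imwrite("pics/t3.png",cv2.resize(f["img"][90:240,130:430,::-1],None,fx=2.6,fy=2.6))
f=grab_frame("side"); cv2.imwrite("pics/s3.png",cv2.resize(f["img"][60:280,110:400,::-1],None,fx=2.7,fy=2.7))
E
```

```text
[387.40810728 258.82043416 217.62189475]
candle_95 0.89 [170. 130.  22.  24.] [647.7 257.9 150.2  24.9 648.1 257. ] 296
candle_95 0.81 [377. 134.  33.  33.] [ 643.4 -283.7  149.7   24.9  642.4 -283.8] 299
candle_95 0.72 [235. 137.  25.  25.] [630.   87.8 150.1  24.8 629.7  87.4] 300
candle_95 0.64 [302. 133.  17.  21.] [636.4 -81.8 149.9  25.  636.3 -81.1] 296
candle_95 0.62 [157. 240.  10.  18.] [368.  287.5  70.7  23.9 368.1 295.4] 80
candle_95 0.39 [111. 252.  17.   5.] [336.6 427.5  70.2  19.4 332.7 427.5] 62
holder_80 0.89 [368. 143.  32.  29.] [ 641.5 -282.6   30.8   40.   639.4 -280.6] 249
holder_80 0.87 [298. 143.  40.  35.] [637.  -81.1  80.8  39.9 633.2 -79.9] 251
holder_80 0.86 [237. 148.  31.  32.] [630.   88.3  56.2  40.4 624.8  88.6] 257
holder_80 0.56 [177. 141.  43.  42.] [644.8 256.6 105.9  39.6 642.8 254.5] 253
chess_king 0.69 [341. 175.  16.  12.] [ 549.4 -201.7   75.    11.5  548.8 -201.9] 50
chess_rook 0.61 [191. 175.  13.  10.] [542.7 224.6  54.8  13.5 543.1 224.4] 57
```

View pics/t3.png

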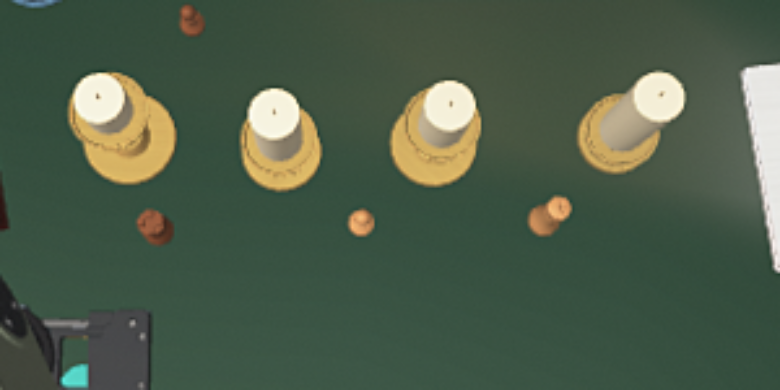

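View pics/s3.png

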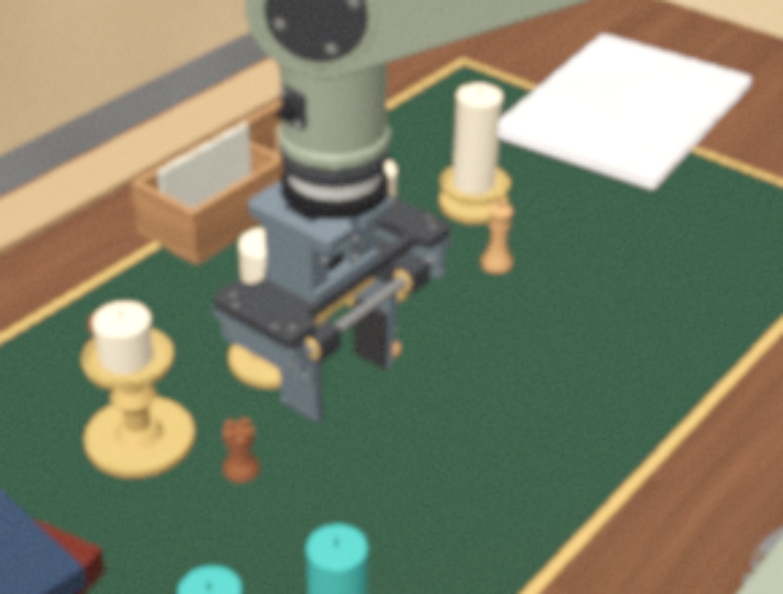

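The top view shows all four candles standing inside their pans, tops near (98,100), (274,114), (449,106) and (658,97), all within 0.5 mm of 150 mm high. The king and rook stand where they were, and the gripper is clear.

```bash
python3 -c "
from workcell import *
print(job_done())"
```

```text
the job is handed in; nothing more can be done
None
```

The job is handed in: the 120, 95, 70 and 45 mm candles stand upright on the 30, 55, 80 and 105 mm holders, with tops measured at 149.7–150.2 mm, and the holders, king and rook measured where they started to within about 2 mm.

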